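# Lay the guest's coffee tray as drawn

### The arm

A 7-joint arm with a two-finger parallel gripper is mounted at the origin on a cart in front of the work surface, level with it; the furniture and walls round the work are solid. World frame = base frame: x ahead of the robot, y to its left, z up, the work surface at z = 0. Lengths are in m, angles in rad, forces in N, time in s.
With the tool pointing down it reaches from about 0.425 to 0.925 m from the base axis. Payload 6.8 kg.
Tool frame: the origin (TCP) lies midway between the tips of the shut fingers; the grasp point (between the pads) lies 19 mm behind it; z points along the fingers, y is the line along which they close (so a half turn about z gives the same grasp; the last joint's range is limited). The gripper opens to 85 mm and grips with 20 to 120 N. Pads are 22 mm wide; open, the fingers measure 114 mm over their backs; the gripper's body (76 mm by 85 mm) begins 54 mm behind the grasp point. The pads swing forward as they close: fully open they stand 13 mm farther back than shut.
Start: joints at [1.079, 0.477, 0.022, 1.555, -0.011, 1.109, -0.083], TCP at [0.253, -0.626, 0.231] pointing down, gripper open.
Joint ranges: [-2.96, 2.96], [-0.34, 2.1], [-1.41, 1.46], [0.24, 2.44], [-1.37, 4.51], [0.17, 1.92], [-2.96, 2.96]. Speed limits (rad/s): [2.39, 2.39, 3.14, 3.14, 3.14, 3.14, 3.14].

### API

Orientations are given as a unit quaternion [w, x, y, z].
In Python, from station import bot, imaging gives the robot as it stands.
- The arm moves only by the tool move_arm, never from a script. Its argument "commands" is a list that holds one entry, the list of rows, each a list of 7 numbers: the shift along the tool's x, y, z in m, then the turn, a rotation vector about the tool's x, y, z in degrees, then the finger opening in m, from 0 to 0.0854. In form: [[[x, y, z, rx, ry, rz, grip], ...]]. A call has 1 to 20 rows; each row shifts and turns the commanded pose from where the row before left it, along the tool's axes as they then stand; what a row does not reach is not made up. A row lasts 1/8 s, in which the tool goes at most 62.5 mm and 10.7 degrees, less where a joint would pass 70% of its speed; a pose out of reach is approached as far as the arm can. A call is refused whole if a number of a shift passes 0.0625 or a number of a turn 10.7, either way. A call with a gripper value outside its range is refused whole. The fingers move at their own pace and stop on an object; "squeeze" is the grip in N (left out, the last holds). Time passes only in rows, so rows that do not move let the fingers close. It gives the time, the measured TCP pose, the force, the opening and the grip force at its end, in the units of the state.
- bot.get_obs(): the state, without advancing time (a new reading comes with each control period).
- imaging.read_camera(name): name is "side" or "top" or "wrist"; returns the picture (420x560x3 uint8, red, green, blue); there is no depth.
- imaging.calibration(name): a dict with "intrinsics" (3x3 intrinsics, pixels), "extrinsics" (4x4, takes a point from camera to world coordinates); the wrist camera has in their place "mount" (4x4, takes a point from camera to tool coordinates, whose origin is the TCP and whose axes are the flange's). Camera axes: x right, y down, z forward; pixel columns grow to the right and rows downward; lengths in m; the calibration is good to about 2 mm. A picture is of the moment at which its call begins: read the wrist's pose just before it. calibration takes no time and is no camera call.
- bot.hand_in(): hands the job in; it is judged then, once.
The state is a dict: "t": time; "q": joint angles; "joint_vel": joint speeds; "joint_torque": joint torques, N m; "eef_pos": TCP position; "tool_rot": TCP orientation; "contact_force": force on the tool from outside, world axes, zero at the start; "torque": the same for the moment, N m; "gripper_width": opening from 0.0 (shut) to 1.0 (fully open); "grasp_force": force on a finger pad.
Only numpy, scipy, OpenCV 4.12 (cv2) and the standard library are available. Lean on these libraries where they do the work, as an engineer would, in place of code of your own. Each camera call takes 0.05 s, during which the arm holds its last target. There are 200 camera calls.

### The job

Lay the coffee tray the way its printed liner shows. The sugar shaker has been left on the mug's outline: move it to its own round outline, stand the blue mug on its outline with its handle over the drawn handle, and lay the black snack bar with the red ends flat along the rectangle; set each down centred on its outline, without dropping or knocking over the mug or the shaker, and leave the other things on the worktop where they are.

Things in the scene. Friction and masses are not known exactly. Their poses are not given: they have to be found in the camera images.
- tray: wooden service tray, 270 (its x) by 430 (its y) mm, fixed to the worktop, lined with an off-white printed paper. Origin under its centre at worktop height; the liner's face is 8 mm above the worktop. Walls 10 mm thick: 28 mm high along the two long sides, up to 44 mm at the two ends (y = +-215 mm), all above the worktop.
- mug_outline (a point): centre of the green mug silhouette with a dark edge printed on the liner: a disc 84 mm across with a tab for the handle. The point lies on the liner's face; its y axis points from the disc's centre along the drawn handle, z up.
- handle_outline (a point): middle of the drawn handle, 55 mm along y from mug_outline.
- shaker_outline (a point): centre of the plain round outline (also green with a dark edge, 62 mm across) printed on the liner for the sugar shaker; on the liner's face.
- bar_outline (a point): centre of the rectangular outline (also green with a dark edge, 66 by 142 mm) printed on the liner for the snack bar; on the liner's face. Its y axis runs along the rectangle's long side (either way round will do).
- mug_centre (a point): blue mug, straight outside wall 66 mm in diameter, 76 mm high, open at the top with a 4 mm wall, about 0.24 kg, standing upright on the worktop beside the tray. The point is on its axis, half-way up (38 mm above its foot). z up along the mug; y points from the axis to the handle, so the handle-free width to grasp across is along x. The handle is a D loop of 10 mm round bar, reaching 67 mm from the axis, between 13 and 65 mm above the foot.
- mug_handle (a point): point in the loop of the mug's handle, 55 mm from the axis along y, half-way up.
- shaker_centre (a point): glass sugar shaker with white contents and a grey cap: round, 44 mm in diameter up to 70 mm, the cap narrowing to 34 mm, 90 mm high, about 0.1 kg. At the start it stands upright on the tray, on the mug's outline. The point is on its axis, 45 mm above its foot; z up along it.
- bar_centre (a point): black snack bar in its wrapper with red ends, rigid: 48 (x) by 125 (y) by 16 (z) mm, 17 g, lying flat on the worktop on the other side of the tray from the mug. The point is its centre, 8 mm above its underside.
- mill_centre (a point): brown wooden pepper mill, a bystander: 58 mm in diameter, 150 mm high, standing behind the tray; the point is half-way up.
- lemon_centre (a point): yellow lemon, a bystander: 78 by 55 by 56 mm; the point is its centre.
- tin_centre (a point): blue, red and white food tin, a bystander: 57 mm in diameter, 72 mm high; the point is half-way up.
- other_bar_centre (a point): brown snack bar with orange ends, a bystander: 48 by 106 by 18 mm, not for the tray; the point is its centre.
Things that resemble listed ones, but are neither listed nor needed, are in the scene too. What is shaped like the part that bears bar_centre but turquoise is not meant. Leave any green look-alike of the part that bears shaker_centre alone.

How it is judged:
By the outcome, as a careful person would: the job done as asked, in the order asked, and still so for the second after the job is handed in, with the robot touching nothing.
It also fails if it takes over 66 s, if anything falls off the work surface, if the arm or the gripper's body presses on something with over 40 N, if the wrist force passes 120 N, or if a joint passes its speed limit or range.

## Working session

There is one attempt and no reset: what is moved stays moved. The work goes in short steps, Python scripts to look and compute and a tool call to move; the robot and the scene stay as the last step left them, time stands still between calls to the robot, and variables do not carry over. Pictures are saved under pics/ and viewed, at most 10 in all, crops included, and the job is handed in when it is done.

Besides the shell and the picture viewer there is one more tool, called after ">>>" as name(argument=value, ...), one argument or row to a line, values as JSON. move_arm: Moves the arm, as the interface text tells. Its arguments: {"type":"object","properties":{"commands":{"type":"array","items":{"type":"array","items":{"type":"array","items":{"type":"number"}}}},"squeeze":{"type":"number"}},"required":["commands"]}

```bash
mkdir -p pics; ls; python3 - <<'E'
from station import bot, imaging
import cv2
for n in ["top","side"]:
    im=imaging.read_camera(n); cv2.imwrite(f"pics/{n}0.png",cv2.resize(im[:,:,::-1],(784,588),interpolation=cv2.INTER_CUBIC))
    c=imaging.calibration(n); print(n,c["intrinsics"].round(1).tolist(),c["extrinsics"].round(3).tolist())
print(imaging.calibration("wrist"))
o=bot.get_obs(); print(o)
E
```

```text
pics
top [[450.8, 0.0, 280.9], [0.0, 450.8, 211.4], [0.0, 0.0, 1.0]] [[-0.029, -0.997, 0.066, 0.473], [-1.0, 0.029, -0.007, 0.06], [0.005, -0.066, -0.998, 1.301], [0.0, 0.0, 0.0, 1.0]]
side [[479.6, 0.0, 277.1], [0.0, 479.6, 206.6], [0.0, 0.0, 1.0]] [[-0.839, -0.275, 0.47, -0.095], [-0.544, 0.404, -0.735, 1.081], [0.012, -0.873, -0.488, 0.76], [0.0, 0.0, 0.0, 1.0]]
{'intrinsics': array([[344.83149194,   0.        , 280.75486425],
       [  0.        , 344.83149194, 206.29092333],
       [  0.        ,   0.        ,   1.        ]]), 'mount': array([[ 9.40252333e-04, -9.45312362e-01, -3.26165073e-01,
         8.51103146e-02],
       [ 9.99997261e-01,  1.89795253e-04,  2.33266533e-03,
        -9.55674330e-05],
       [-2.14319279e-03, -3.26166373e-01,  9.45309951e-01,
        -1.41412999e-01],
       [ 0.00000000e+00,  0.00000000e+00,  0.00000000e+00,
         1.00000000e+00]])}
{'t': 0.1, 'q': array([ 1.07889618,  0.47774135,  0.02236796,  1.55634724, -0.01146249,
        1.10933137, -0.08306615]), 'joint_vel': array([ 1.95633692e-04, -1.42827978e-03,  8.16078059e-04, -3.14135086e-03,
        3.66300446e-04, -1.05228934e-03,  9.77233612e-05]), 'joint_torque': array([ 3.61251448e-03, -5.97762966e+01,  1.61352754e+00, -2.81956816e+01,
        1.28341815e-02,  5.00995913e-03, -4.75085835e-05]), 'eef_pos': array([ 0.25251276, -0.62540429,  0.23040968]), 'tool_rot': array([-8.13562417e-04,  9.81638668e-01,  1.90748010e-01, -2.44470218e-04]), 'contact_force': array([-0.02711499,  0.04533406, -0.56095   ]), 'torque': array([ 0.0229992 , -0.01768231, -0.01971023]), 'grasp_force': 0.0, 'gripper_width': 1.001002184839734}
```

View pics/top0.png

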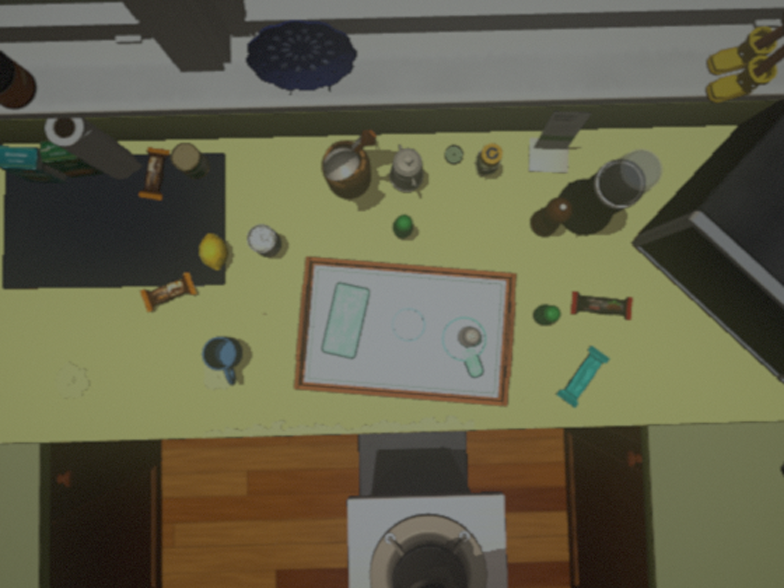

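View pics/side0.png

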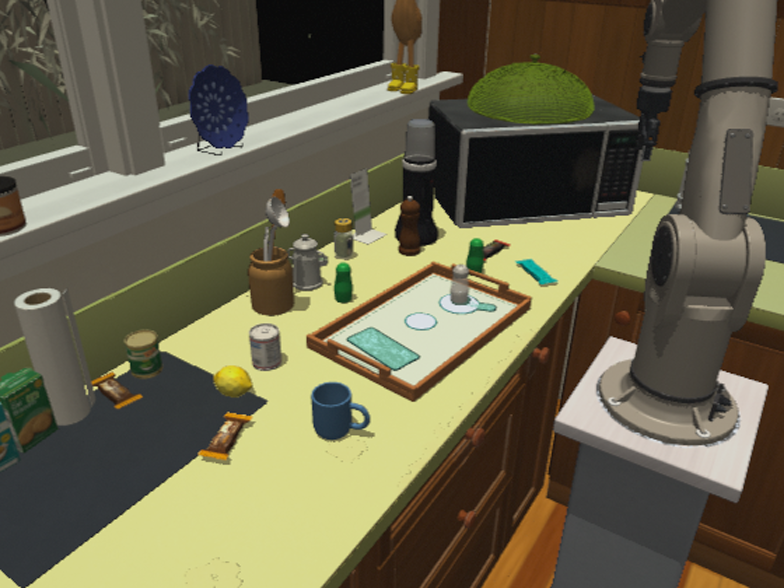

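The top view shows the tray, with the bar outline at (346,320), round outline at (408,324), and mug disc at (464,340) with its tab at (474,367). The shaker stands on the mug disc. The mug is at (222,352) with its handle at (232,378), and the target bar is at (602,305). Green look-alikes stand at (403,226) and (547,314).

```bash
cat > h.py <<'E'
import numpy as np, cv2
from station import bot, imaging
from scipy.spatial.transform import Rotation as R
def pose():
    o=bot.get_obs(); T=np.eye(4); q=o["tool_rot"]
    T[:3,:3]=R.from_quat([q[1],q[2],q[3],q[0]]).as_matrix(); T[:3,3]=o["eef_pos"]; return T
def cam(name,T=None):
    c=imaging.calibration(name)
    return c["intrinsics"],(c["extrinsics"] if name!="wrist" else (pose() if T is None else T)@c["mount"])
def ray(K,E,u,v,z):
    d=E[:3,:3]@np.linalg.inv(K)@[u,v,1]; p=E[:3,3]; return p+d*(z-p[2])/d[2]
def proj(K,E,P):
    c=E[:3,:3].T@(np.asarray(P)-E[:3,3]); c=K@c; return c[:2]/c[2]
def shot(name,tag):
    T=pose(); im=imaging.read_camera(name); np.savez(f"{tag}.npz",T=T,im=im)
    K,E=cam(name,T); return im,K,E
def load(name,tag):
    d=np.load(f"{tag}.npz"); K,E=cam(name,d["T"]); return d["im"],K,E
E
python3 - <<'E'
from h import *
K,E=cam("top")
for n,u,v,z in [("trayTL",310,259,.036),("trayTR",514,272,.036),("trayBR",506,404,.036),("trayBL",296,390,.036),("barout",346,320,.008),("shout",408,324.5,.008),("mugout",464,340,.008),("tab",475,369,.008),("mugtop",222,352,.076),("handle",232,378,.038),("bar",602,305,.008),("barL",573,304,.008),("barR",632,307,.008),("barout a",352,284,.008),("barout b",340,357,.008),("shaker top",470,336,.09),("green",549,313,.08)]:
    print(n,ray(K,E,u/1.4,v/1.4,z).round(4))
T=pose();print(T.round(3))
E
```

```text
trayTL [0.6359 0.2167 0.036 ]
trayTR [ 0.5979 -0.1935  0.036 ]
trayBR [ 0.3349 -0.1666  0.036 ]
trayBL [0.3748 0.2498 0.036 ]
barout [0.5118 0.1491 0.008 ]
shout [0.4989 0.0225 0.008 ]
mugout [ 0.464 -0.091  0.008]
tab [ 0.4044 -0.1113  0.008 ]
mugtop [0.4549 0.3851 0.076 ]
handle [0.4024 0.376  0.038 ]
bar [ 0.5274 -0.3772  0.008 ]
barL [ 0.5312 -0.3177  0.008 ]
barR [ 0.5215 -0.4388  0.008 ]
barout a [0.5854 0.135  0.008 ]
barout b [0.4368 0.1631 0.008 ]
shaker top [ 0.4718 -0.0932  0.09  ]
green [ 0.5118 -0.2492  0.08  ]
[[ 0.927  0.374 -0.001  0.253]
 [ 0.374 -0.927  0.002 -0.625]
 [-0.    -0.002 -1.     0.23 ]
 [ 0.     0.     0.     1.   ]]
```

>>> move_arm(
  commands=[
    [[0.037,-0.041,-0.0077,0,0,0,0.0854],[0.037,-0.041,-0.0077,0,0,0,0.0854],[0.037,-0.041,-0.0077,0,0,0,0.0854],[0.037,-0.041,-0.0077,0,0,0,0.0854],[0.037,-0.041,-0.0077,0,0,0,0.0854],[0.037,-0.041,-0.0077,0,0,0,0.0854],[0.037,-0.041,-0.0077,0,0,0,0.0854],[0.037,-0.041,-0.0077,0,0,0,0.0854],[0.037,-0.041,-0.0077,0,0,0,0.0854],[0.037,-0.041,-0.0077,0,0,0,0.0854],[0.037,-0.041,-0.0077,0,0,0,0.0854],[0.037,-0.041,-0.0077,0,0,0,0.0854],[0.037,-0.041,-0.0077,0,0,0,0.0854],[0,0,0,0,0,9,0.0854],[0,0,0,0,0,9,0.0854],[0,0,0,0,0,9,0.0854],[0,0,0,0,0,0,0.0854],[0,0,0,0,0,0,0.0854]],
  ],
)

```text
t: 2.35
eef_pos: [0.4991, 0.0484, 0.3312]
tool_rot: [0.0, 0.999, -0.042, -0.0]
contact_force: [0.2, -0.2, -0.1]
gripper_width: 1.0
grasp_force: 0.0
```

```bash
python3 - <<'E'
from h import *
im,K,E=shot("wrist","w1")
print(pose().round(3), bot.get_obs()["t"])
cv2.imwrite("pics/w1.png",cv2.resize(im[:,:,::-1],(784,588),interpolation=cv2.INTER_CUBIC))
E
```

```text
[[ 0.996 -0.085 -0.     0.499]
 [-0.085 -0.996 -0.     0.048]
 [-0.     0.    -1.     0.331]
 [ 0.     0.     0.     1.   ]] 2.4
```

View pics/w1.png

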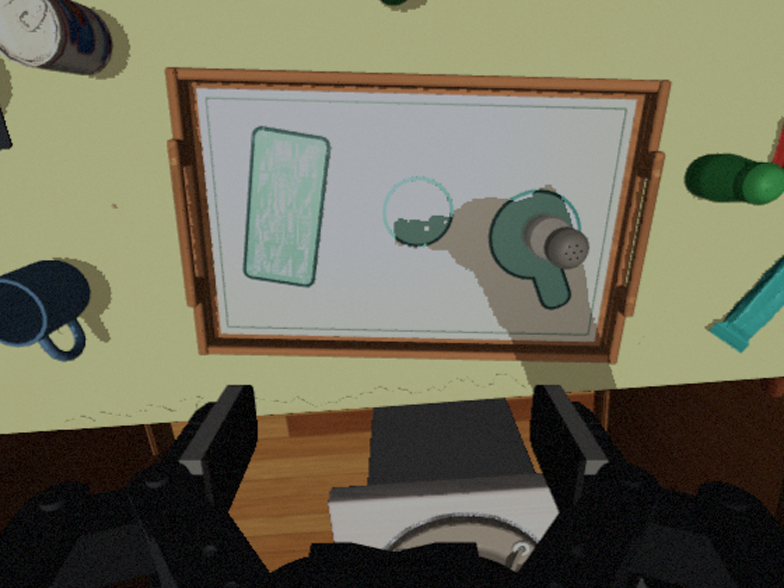

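The close view shows the bar outline with corners near (256,127), (330,138), (315,286) and (244,277). The round outline is at (418,211), the mug disc is at about (535,234) with its tab end at (556,307), and the shaker cap is at (572,248).

```bash
python3 - <<'E'
from h import *
im,K,E=load("wrist","w1")
P=lambda u,v,z=.008: ray(K,E,u/1.4,v/1.4,z).round(4)
for n,a in dict(L=(383,211),R=(453,211),T=(418,177),B=(418,246)).items(): print("circ",n,P(*a))
for n,a in dict(L=(490,234),R=(580,234),T=(537,189),B=(515,273),tabend=(556,307),tabL=(539,300),tabR=(570,297)).items(): print("mug",n,P(*a))
for a in [(256,127),(330,138),(315,286),(244,277)]: print("bar",P(*a))
print("cap",P(572,248,.098),"L",P(548,248,.095),P(590,250,.095))
# orthophoto of the liner, 0.5 mm/px, x 0.36..0.60 up, y 0.2..-0.17 right
xs=np.arange(.60,.38,-.0005);ys=np.arange(.20,-.17,-.0005)
g=np.stack(np.meshgrid(ys,xs),-1); W=np.stack([g[...,1],g[...,0],np.full(g.shape[:2],.008)],-1)-E[:3,3]
c=W@E[:3,:3]@K.T; uv=(c[...,:2]/c[...,2:]).astype(np.float32)
o=cv2.remap(im,uv[...,0],uv[...,1],cv2.INTER_CUBIC)
cv2.imwrite("pics/ortho1.png",o[:,:,::-1]); print(o.shape)
E
```

```text
circ L [0.5042 0.0573 0.008 ]
circ R [ 0.4985 -0.01    0.008 ]
circ T [0.5334 0.0215 0.008 ]
circ B [0.4668 0.0259 0.008 ]
mug L [ 0.4729 -0.0452  0.008 ]
mug R [ 0.4655 -0.1331  0.008 ]
mug T [ 0.5128 -0.0905  0.008 ]
mug B [ 0.4308 -0.0695  0.008 ]
mug tabend [ 0.3904 -0.1117  0.008 ]
mug tabL [ 0.3996 -0.0941  0.008 ]
mug tabR [ 0.4002 -0.1257  0.008 ]
bar [0.5904 0.1658 0.008 ]
bar [0.5752 0.0997 0.008 ]
bar [0.434 0.133 0.008]
bar [0.4495 0.203  0.008 ]
cap [ 0.4775 -0.0934  0.098 ] L [ 0.4783 -0.0752  0.095 ] [ 0.4738 -0.109   0.095 ]
(440, 740, 3)
```

View pics/ortho1.png

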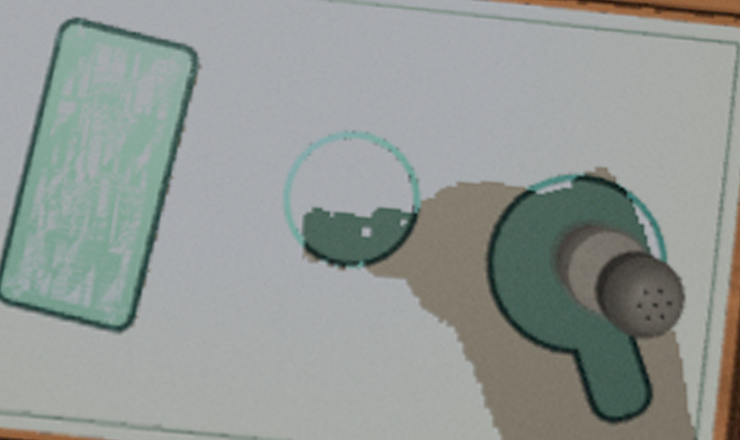

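>>> move_arm(
  commands=[
    [[-0.0036,0.036,0.028,0,0,0,0.0854],[-0.0036,0.036,0.028,0,0,0,0.0854],[-0.0036,0.036,0.028,0,0,0,0.0854],[-0.0036,0.036,0.028,0,0,0,0.0854],[0,0,0,0,0,0,0.0854],[0,0,0,0,0,0,0.0854]],
  ],
)

```text
t: 3.15
eef_pos: [0.4727, -0.0933, 0.2198]
tool_rot: [-0.0, 0.999, -0.043, 0.0]
contact_force: [0.1, -0.2, 0.1]
gripper_width: 1.001
grasp_force: 0.0
```

```bash
python3 - <<'E'
from h import *
im,K,E=shot("wrist","w2")
print(pose().round(4).tolist())
s,Ks,Es=shot("side","s2")
for z in (.008,.053,.098): print(z,[ (proj(k,e,(.4755,-.0935,z))).round(1).tolist() for k,e in ((K,E),(Ks,Es))])
b=s[175:225,300:375]
a=cv2.resize(im[60:360,120:440],(480,450),interpolation=cv2.INTER_CUBIC); b=cv2.resize(b,(300,200),interpolation=cv2.INTER_CUBIC)
o=np.zeros((450,790,3),np.uint8); o[:,:480]=a; o[:200,485:785]=b
cv2.imwrite("pics/w2.png",o[:,:,::-1])
E
```

```text
[[0.9963, -0.0854, 0.0015, 0.4731], [-0.0854, -0.9963, 0.0003, -0.0928], [0.0015, -0.0004, -1.0, 0.2201], [0.0, 0.0, 0.0, 1.0]]
0.008 [[280.6, 170.9], [325.6, 214.8]]
0.053 [[280.7, 182.0], [326.5, 202.1]]
0.098 [[280.7, 196.5], [327.4, 189.1]]
```

View pics/w2.png

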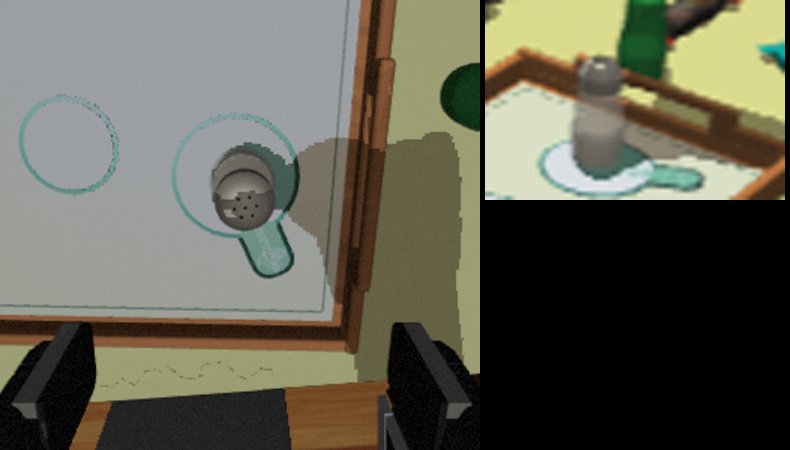

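The close view, with raw = shown/1.5 + (120,60), puts the cap centre at (244,200), the mug disc centre at (235,175), its tab end at about (270,262), and the round outline centre at (69,144). The side crop shows the shaker standing upright near the disc's centre.

```bash
python3 - <<'E'
from h import *
_,K,E=load("wrist","w2")
P=lambda u,v,z=.008: ray(K,E,u/1.5+120,v/1.5+60,z).round(4)
print("cap",P(244,200,.098),P(244,200,.092)); print("body rear edge",P(241,147,.075))
for a in [(172,175),(299,175),(236,112),(236,238)]: print("mug",P(*a))
for a in [(19,144),(119,144),(69,95),(69,194)]: print("circ",P(*a))
for a in [(258,240),(268,262),(271,276)]: print("tab",P(*a))
_,K,E=load("wrist","s2"); K,E=cam("side")
for a in [(599,148,.008)]: print("side base centre", ray(K,E,(599-485)/4+300,160/4+175,.008).round(4), "cap", ray(K,E,(599-485)/4+300,62/4+175,.098).round(4))
E
```

```text
cap [ 0.478  -0.0953  0.098 ] [ 0.4762 -0.0951  0.092 ]
body rear edge [ 0.502  -0.0957  0.075 ]
mug [ 0.4734 -0.0448  0.008 ]
mug [ 0.4658 -0.1335  0.008 ]
mug [ 0.513  -0.0934  0.008 ]
mug [ 0.4225 -0.0853  0.008 ]
circ [0.5042 0.0571 0.008 ]
circ [ 0.4983 -0.0113  0.008 ]
circ [0.5337 0.0166 0.008 ]
circ [0.466  0.0298 0.008 ]
tab [ 0.4195 -0.1012  0.008 ]
tab [ 0.4014 -0.1073  0.008 ]
tab [ 0.3898 -0.1088  0.008 ]
side base centre [ 0.4673 -0.0973  0.008 ] cap [ 0.4686 -0.0872  0.098 ]
```

>>> move_arm(
  commands=[
    [[0.003,0.002,0.04,0,0,0,0.0854],[0,0,0.04,0,0,0,0.0854],[0,0,0.04,0,0,0,0.0854],[0,0,0.04,0,0,0,0.0854],[0,0,0.027,0,0,0,0.0854],[0,0,0,0,0,0,0.06],[0,0,0,0,0,0,0.0],[0,0,0,0,0,0,0.0],[0,0,0,0,0,0,0.0],[0,0,0,0,0,0,0.0],[0,0,0,0,0,0,0.0]],
  ],
  squeeze=30,
)

```text
t: 4.62
eef_pos: [0.4766, -0.0958, 0.0342]
tool_rot: [0.0, 0.999, -0.044, 0.002]
contact_force: [-0.6, 1.0, 7.1]
gripper_width: 0.473
grasp_force: 29.9
```

>>> move_arm(
  commands=[
    [[0,0,-0.02,0,0,0,0.0],[0,0,-0.03,0,0,0,0.0],[0.0036,-0.03,0,0,0,0,0.0],[0.0036,-0.03,0,0,0,0,0.0],[0.0036,-0.03,0,0,0,0,0.0],[0.0036,-0.03,0,0,0,0,0.0],[0,0,0,0,0,0,0.0],[0,0,0,0,0,0,0.0]],
  ],
)

```text
t: 5.62
eef_pos: [0.5, 0.0216, 0.0829]
tool_rot: [0.0, 0.999, -0.044, 0.0]
contact_force: [-0.3, -0.1, 0.0]
gripper_width: 0.472
grasp_force: 30.7
```

```bash
python3 - <<'E'
from h import *
im,K,E=shot("wrist","w3"); s,Ks,Es=shot("side","s3")
print(pose().round(4).tolist(), bot.get_obs()["gripper_width"])
a=cv2.resize(im[40:400,120:440],(480,540),interpolation=cv2.INTER_CUBIC); b=cv2.resize(s[150:250,260:335],(300,400),interpolation=cv2.INTER_CUBIC)
o=np.zeros((540,790,3),np.uint8); o[:,:480]=a; o[:400,485:785]=b
cv2.imwrite("pics/w3.png",o[:,:,::-1])
E
```

```text
[[0.996, -0.089, 0.0001, 0.4998], [-0.089, -0.996, -0.0007, 0.021], [0.0002, 0.0007, -1.0, 0.0826], [0.0, 0.0, 0.0, 1.0]] 0.4782267483056139
```

View pics/w3.png

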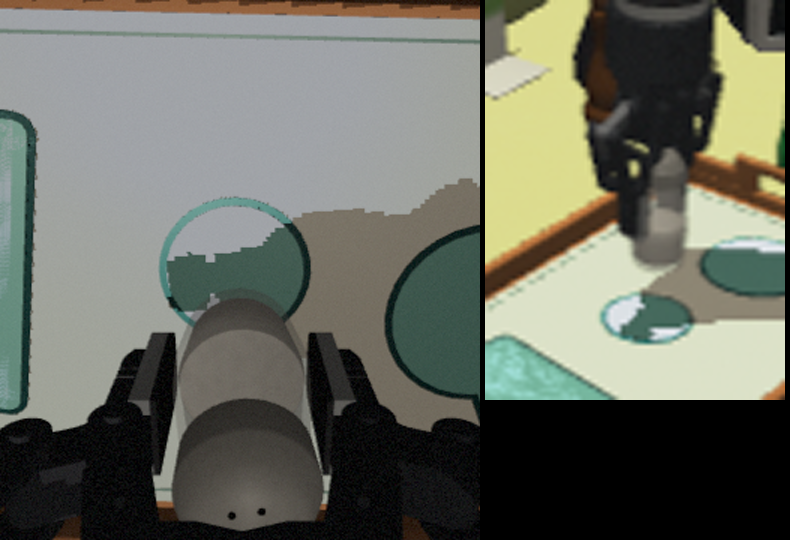

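The gripped shaker hangs upright, with its foot's far rim at (241,292) in the view. The round outline spans columns 160–310 with its top at row 197.

```bash
python3 - <<'E'
from h import *
_,K,E=load("wrist","w3")
P=lambda u,v,z=.008: ray(K,E,u/1.5+120,v/1.5+40,z).round(4)
print("foot rim far",P(241,290,.0567),P(241,298,.0567),"cap L/R",P(175,470,.135),P(322,470,.135))
print("circ",P(160,268),P(310,268),P(236,197))
print("mug left",P(386,320))
E
```

```text
foot rim far [0.5122 0.0207 0.0567] [0.5091 0.0209 0.0567] cap L/R [0.5055 0.0356 0.135 ] [0.5027 0.0042 0.135 ]
circ [0.505  0.0576 0.008 ] [ 0.4991 -0.0093  0.008 ] [0.5343 0.0208 0.008 ]
mug left [ 0.4701 -0.0434  0.008 ]
```

```bash
python3 - <<'E'
from h import *
K,E=cam("side")
f=lambda u,v,z: ray(K,E,260+(u-485)/4,150+v/4,z).round(4)
print("foot",f(661,256,.0567),"circ",f(646.5,318.5,.008))
im=np.load("s3.npz")["im"]; w=np.load("w3.npz")["im"]
a=cv2.resize(im[185:240,285:330],(450,550),interpolation=cv2.INTER_LANCZOS4); b=cv2.resize(w[210:310,225:335],(340,309),interpolation=cv2.INTER_LANCZOS4)
b=cv2.convertScaleAbs(b,alpha=1.6)
o=np.zeros((550,800,3),np.uint8);o[:,:450]=a;o[:309,455:795]=b
cv2.imwrite("pics/z3.png",o[:,:,::-1])
E
```

```text
foot [0.4931 0.0142 0.0567] circ [0.4963 0.0263 0.008 ]
```

View pics/z3.png

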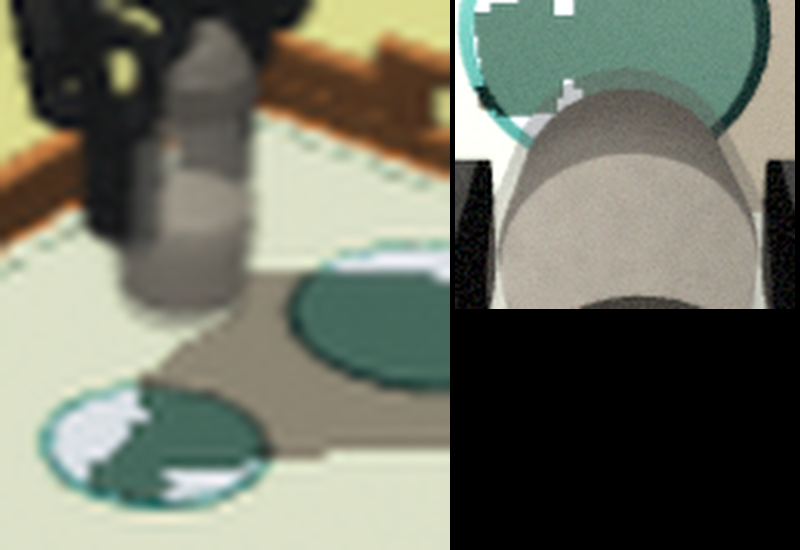

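>>> move_arm(
  commands=[
    [[0.0078,-0.0032,0.0,0,0,0,0.0],[0,0,0.02,0,0,0,0.0],[0,0,0.016,0,0,0,0.0],[0,0,0.007,0,0,0,0.0],[0,0,0.004,0,0,0,0.0],[0,0,0.001,0,0,0,0.0],[0,0,0,0,0,0,0.0]],
  ],
)

```text
t: 6.6
eef_pos: [0.5083, 0.0248, 0.0347]
tool_rot: [-0.0, 0.999, -0.044, 0.0]
contact_force: [-0.2, 0.3, -0.2]
gripper_width: 0.475
grasp_force: 30.7
```

>>> move_arm(
  commands=[
    [[0,0,0.001,0,0,0,0.0],[0,0,0.001,0,0,0,0.0],[0,0,0,0,0,0,0.0]],
  ],
)

```text
t: 6.98
eef_pos: [0.5087, 0.0248, 0.0341]
tool_rot: [0.0, 0.999, -0.044, 0.001]
contact_force: [-4.4, -1.7, 17.0]
gripper_width: 0.478
grasp_force: 32.2
```

>>> move_arm(
  commands=[
    [[0,0,-0.001,0,0,0,0.0],[0,0,0,0,0,0,0.05],[0,0,0,0,0,0,0.06],[0,0,0,0,0,0,0.07],[0,0,0,0,0,0,0.08],[0,0,0,0,0,0,0.08],[0,0,-0.02,0,0,0,0.08],[0,0,-0.04,0,0,0,0.08],[0,0,-0.05,0,0,0,0.08],[0,0,-0.06,0,0,0,0.08],[0,0,-0.06,0,0,0,0.08],[0,0,0,0,0,0,0.08],[0,0,0,0,0,0,0.08]],
  ],
)

```text
t: 8.6
eef_pos: [0.5075, 0.0246, 0.263]
tool_rot: [0.0, 0.999, -0.044, -0.0]
contact_force: [-0.6, -0.1, -0.8]
gripper_width: 0.94
grasp_force: 0.0
```

```bash
python3 - <<'E'
from h import *
im,K,E=shot("wrist","w4"); print(pose().round(4).tolist())
a=cv2.resize(im[80:340,130:530],(800,520),interpolation=cv2.INTER_CUBIC)
cv2.imwrite("pics/w4.png",a[:,:,::-1])
E
```

```text
[[0.9962, -0.0874, -0.0021, 0.5071], [-0.0874, -0.9962, -0.0003, 0.0245], [-0.0021, 0.0005, -1.0, 0.2622], [0.0, 0.0, 0.0, 1.0]]
```

View pics/w4.png

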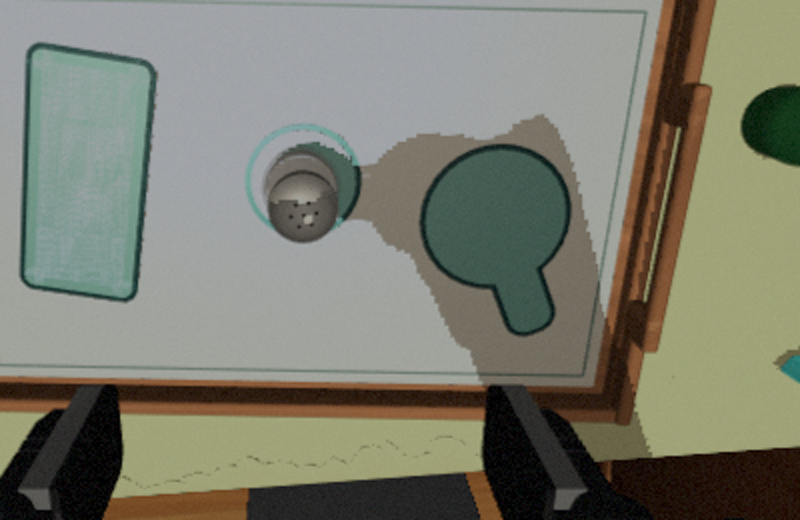

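The shaker stands upright inside its round outline, with the outline centre at about (303,179) and the cap at (303,206). The mug outline is now fully visible, disc centre (496,216) and tab tip (527,335). I'll measure the outlines by segmentation.

```bash
python3 - <<'E'
from h import *
im,K,E=load("wrist","w4")
xs=np.arange(.62,.37,-.0005);ys=np.arange(.23,-.17,-.0005)
g=np.stack(np.meshgrid(ys,xs),-1); W=np.stack([g[...,1],g[...,0],np.full(g.shape[:2],.008)],-1)-E[:3,3]
c=W@E[:3,:3]@K.T; uv=(c[...,:2]/c[...,2:]).astype(np.float32)
o=cv2.remap(im,uv[...,0],uv[...,1],cv2.INTER_LINEAR).astype(int)
m=((o[...,1]-o[...,0])>0.12*o[...,1]).astype(np.uint8)
m=cv2.morphologyEx(m,cv2.MORPH_OPEN,np.ones((5,5),np.uint8)); m=cv2.morphologyEx(m,cv2.MORPH_CLOSE,np.ones((9,9),np.uint8))
n,l,s,ce=cv2.connectedComponentsWithStats(m)
w=lambda p:(round(.62-p[1]*.0005,4),round(.23-p[0]*.0005,4))
for i in range(1,n):
    if s[i,4]<1500: continue
    k=(l==i).astype(np.uint8); d=cv2.distanceTransform(np.pad(k,1),cv2.DIST_L2,5); _,r,_,p=cv2.minMaxLoc(d)
    ct=max(cv2.findContours(k,cv2.RETR_EXTERNAL,cv2.CHAIN_APPROX_NONE)[0],key=cv2.contourArea)
    (cc,sz,a)=cv2.minAreaRect(ct)
    print(s[i],"disc",w(p),r*.5,"centroid",w(ce[i]),"rect",w(cc),np.array(sz)*.5,a)
    yy,xx=np.nonzero(k); far=np.hypot(xx-p[0],yy-p[1]); q=far>r+8
    if q.sum()>200: t=(xx[q].mean(),yy[q].mean()); print(" tab",w(t),"dir deg from -x",np.degrees(np.arctan2(t[0]-p[0],t[1]-p[1])))
P=lambda x,y,z:((proj(K,E,(x,y,z))-[130,80])*2).round(1).tolist()
for c0 in ((.5007,.0236),(.495,.0236)):
  print(c0,"rimfar",P(c0[0]+.022,c0[1],.008),"cap top",P(*c0,.098),"cap shoulder far",P(c0[0]+.022,c0[1],.078),"L/R",P(c0[0],c0[1]+.022,.03),P(c0[0],c0[1]-.022,.03))
# mug seen in start top image
t=imaging.read_camera("top"); np.save("top1.npy",t); tt=t.astype(int); K,E=cam("top")
b=((tt[...,2]-tt[...,0]>12)&(tt[...,2]>tt[...,1]+2)).astype(np.uint8); b[:,:140]=0;b[:,180:]=0;b[:230]=0;b[280:]=0
yy,xx=np.nonzero(b);print("blue",b.sum(),xx.min(),xx.max(),yy.min(),yy.max())
E
```

```text
[   56    59   203   312 35515] disc (0.463, 0.153) 25.964344024658203 centroid (np.float64(0.5076), np.float64(0.1527)) rect (0.5125, 0.1517) [ 72.3968811  147.94670105] 14.03624439239502
 tab (np.float64(0.5255), np.float64(0.1522)) dir deg from -x 179.2942887089934
[ 343  172  136  127 4337] disc (0.5115, 0.0) 7.893798828125 centroid (np.float64(0.5063), np.float64(0.0151)) rect (0.5033, 0.0245) [67.99894714 61.97820282] 4.513988018035889
 tab (np.float64(0.5042), np.float64(0.0215)) dir deg from -x -71.33607064463078
[  547   215   179   247 29455] disc (0.4675, -0.0885) 43.83953857421875 centroid (np.float64(0.4591), np.float64(-0.0912)) rect (0.4565, -0.0991) [120.71683502  88.99118042] 46.58235549926758
 tab (np.float64(0.4079), np.float64(-0.1082)) dir deg from -x 18.262641841950366
(0.5007, 0.0236) rimfar [300.3, 143.2] cap top [304.5, 224.5] cap shoulder far [300.3, 168.8] L/R [264.4, 192.8] [343.2, 186.1]
(0.495, 0.0236) rimfar [301.1, 153.0] cap top [305.5, 236.2] cap shoulder far [301.4, 180.4] L/R [265.5, 202.7] [343.9, 196.0]
blue 230 145 168 241 272
```

>>> move_arm(
  commands=[
    [[-0.012,-0.0505,0,0,0,0,0.0854],[-0.012,-0.0505,0,0,0,0,0.0854],[-0.012,-0.0505,0,0,0,0,0.0854],[-0.012,-0.0505,0,0,0,0,0.0854],[-0.012,-0.0505,0,0,0,0,0.0854],[-0.012,-0.0505,0,0,0,0,0.0854],[-0.012,-0.0505,0,0,0,0,0.0854],[0,0,0,0,0,-10,0.0854],[0,0,0,0,0,-10,0.0854],[0,0,0,0,0,0,0.0854],[0,0,0,0,0,0,0.0854]],
  ],
)

```text
t: 10.07
eef_pos: [0.455, 0.3838, 0.2625]
tool_rot: [0.0, 0.992, 0.129, -0.001]
contact_force: [0.5, -0.9, 0.2]
gripper_width: 1.003
grasp_force: 0.0
```

```bash
python3 - <<'E'
from h import *
im,K,E=shot("wrist","w5"); print(pose().round(4).tolist())
a=cv2.resize(im[60:360,80:480],(800,600),interpolation=cv2.INTER_CUBIC)
cv2.imwrite("pics/w5.png",a[:,:,::-1])
E
```

```text
[[0.9668, 0.2557, -0.0009, 0.4551], [0.2557, -0.9668, -0.0007, 0.3839], [-0.001, 0.0005, -1.0, 0.2627], [0.0, 0.0, 0.0, 1.0]]
```

View pics/w5.png

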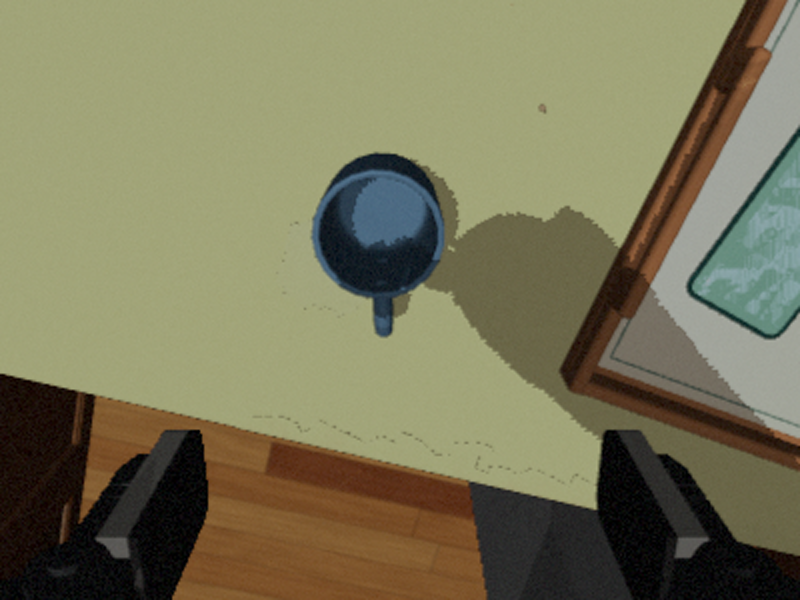

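The mug's rim spans columns 312–445 and rows 169–298, centre (378,233). The handle runs straight down the view to (383,333), so it is almost aligned with tool −x.

```bash
python3 - <<'E'
from h import *
_,K,E=load("wrist","w5")
P=lambda u,v,z: ray(K,E,u/2+80,v/2+60,z)
q=[P(*a,.076) for a in [(312,233),(445,233),(378.5,169),(378.5,298)]]
print(np.round(q,4)); c=(q[0]+q[1])/2; c2=(q[2]+q[3])/2; print(np.linalg.norm(q[0]-q[1]),np.linalg.norm(q[2]-q[3]),c.round(4),c2.round(4))
ctr=(c+c2)/2
for a in [(383,325,.063),(383,335,.06)]:
    h=P(*a); d=h-ctr; print(h.round(4),np.linalg.norm(d[:2]),"deg from -x to -y",np.degrees(np.arctan2(-d[1],-d[0])))
E
```

```text
[[0.4465 0.4261 0.076 ]
 [0.4631 0.3633 0.076 ]
 [0.485  0.4023 0.076 ]
 [0.4221 0.3864 0.076 ]]
0.06493584935584346 0.06482291735817029 [0.4548 0.3947 0.076 ] [0.4535 0.3944 0.076 ]
[0.4034 0.3796 0.063 ] 0.05291297831130477 deg from -x to -y 16.39006131836088
[0.3966 0.3779 0.06  ] 0.05990545666601052 deg from -x to -y 16.084631148543775
```

>>> move_arm(
  commands=[
    [[0,0,0,0,0,-1.4,0.0854],[0.002,-0.0105,0,0,0,0,0.0854],[0,0,0.05,0,0,0,0.0854],[0,0,0.05,0,0,0,0.0854],[0,0,0.05,0,0,0,0.0854],[0,0,0.045,0,0,0,0.0854],[0,0,0.03,0,0,0,0.0854],[0,0,0.012,0,0,0,0.0854],[0,0,0,0,0,0,0.075],[0,0,0,0,0,0,0.0],[0,0,0,0,0,0,0.0],[0,0,0,0,0,0,0.0],[0,0,0,0,0,0,0.0]],
  ],
  squeeze=45,
)

```text
t: 11.75
eef_pos: [0.4548, 0.3957, 0.0278]
tool_rot: [-0.001, 0.99, 0.142, 0.001]
contact_force: [-0.2, -0.8, 6.7]
gripper_width: 0.743
grasp_force: 50.7
```

>>> move_arm(
  commands=[
    [[0,0,-0.02,0,0,0,0.0],[0,0,-0.05,0,0,0,0.0],[0,0,-0.05,0,0,0,0.0],[0,0,-0.025,0,0,0,0.0],[-0.0122,0.0469,0,0,0,0,0.0],[-0.0122,0.0469,0,0,0,0,0.0],[-0.0122,0.0469,0,0,0,0,0.0],[-0.0122,0.0469,0,0,0,0,0.0],[-0.0122,0.0469,0,0,0,0,0.0],[-0.0122,0.0469,0,0,0,0,0.0],[-0.0122,0.0469,0,0,0,0,0.0],[-0.0122,0.0469,0,0,0,0,0.0],[-0.0122,0.0469,0,0,0,0,0.0],[-0.0122,0.0469,0,0,0,0,0.0],[0,0,0,0,0,-1.2,0.0],[0,0,0.04,0,0,0,0.0],[0,0,0.04,0,0,0,0.0],[0,0,0,0,0,0,0.0],[0,0,0,0,0,0,0.0]],
  ],
)

```text
t: 14.12
eef_pos: [0.4703, -0.0889, 0.0929]
tool_rot: [0.0, 0.988, 0.153, 0.001]
contact_force: [1.1, -0.1, -1.6]
gripper_width: 0.744
grasp_force: 51.2
```

```bash
python3 - <<'E'
from h import *
T=pose(); print(T.round(4).tolist()); print(np.degrees(np.arctan2(T[1,0],T[0,0])))
E
```

```text
[[0.953, 0.3031, 0.0016, 0.4703], [0.3031, -0.953, -0.0, -0.0889], [0.0015, 0.0005, -1.0, 0.0929], [0.0, 0.0, 0.0, 1.0]]
17.641968489063828
```

>>> move_arm(
  commands=[
    [[-0.0009,-0.0008,0.02,0,0,0,0.0],[0,0,0.02,0,0,0,0.0],[0,0,0.01,0,0,0,0.0],[0,0,0.005,0,0,0,0.0],[0,0,0.002,0,0,0,0.0],[0,0,0,0,0,0,0.0],[0,0,0,0,0,0,0.0]],
  ],
)

```text
t: 15.0
eef_pos: [0.4689, -0.089, 0.0356]
tool_rot: [0.0, 0.988, 0.153, 0.001]
contact_force: [-1.2, 0.2, 5.8]
gripper_width: 0.745
grasp_force: 52.2
```

>>> move_arm(
  commands=[
    [[0,0,0,0,0,0,0.07],[0,0,0,0,0,0,0.0854],[0,0,0,0,0,0,0.0854],[0,0,0,0,0,0,0.0854],[0,0,-0.01,0,0,0,0.0854],[0,0,-0.03,0,0,0,0.0854],[0,0,-0.05,0,0,0,0.0854],[0,0,-0.06,0,0,0,0.0854],[0,0,-0.06,0,0,0,0.0854],[0,0,0,0,0,0,0.0854],[0,0,0,0,0,0,0.0854]],
  ],
)

```text
t: 16.38
eef_pos: [0.4679, -0.089, 0.2447]
tool_rot: [0.0, 0.988, 0.153, 0.0]
contact_force: [-0.2, -0.4, -1.1]
gripper_width: 0.995
grasp_force: 0.0
```

```bash
python3 - <<'E'
from h import *
im,K,E=shot("wrist","w6"); T=pose(); print(T[:3,3].round(4).tolist())
d=im.astype(int); b=((d[...,2]>d[...,1]+12)&(d[...,2]>d[...,0]+25)).astype(np.uint8)
b=cv2.morphologyEx(b,cv2.MORPH_OPEN,np.ones((2,2),np.uint8))
n,l,s,c=cv2.connectedComponentsWithStats(b); print(s[s[:,4]>60])
i=1+np.argmax(s[1:,4]); ct=max(cv2.findContours((l==i).astype(np.uint8),cv2.RETR_EXTERNAL,cv2.CHAIN_APPROX_NONE)[0],key=cv2.contourArea)
for x,y in [(.4682,-.0887)]:
    a=np.linspace(0,2*np.pi,9)[:-1]; print("pred rim",[proj(K,E,(x+.033*np.cos(t),y+.033*np.sin(t),.084)).round(0).tolist() for t in a])
p=ct[:,0]; print("rows",p[:,1].min(),p[:,1].max(),"cols",p[:,0].min(),p[:,0].max())
P=lambda r,z:proj(K,E,(.4682-.954*r,-.0887-.3*r,z)).round(1).tolist()
print("pred handle end",P(.067,.06),P(.055,.07))
for r in range(p[:,1].max()-22,p[:,1].max()+1,3):
    q=np.nonzero(l[r]==i)[0]; print(r,q.min(),q.max())
E
```

```text
[0.4674, -0.089, 0.2438]
[[     0      0    560    420 232988]
 [   247    152     71     64   1983]
 [   273    214     28     26    213]]
pred rim [[291.0, 152.0], [263.0, 154.0], [245.0, 175.0], [248.0, 202.0], [269.0, 218.0], [296.0, 216.0], [314.0, 197.0], [313.0, 170.0]]
rows 152 215 cols 247 317
pred handle end [279.6, 242.1] [279.7, 235.4]
193 248 316
196 248 315
199 250 314
202 252 313
205 254 310
208 256 308
211 258 305
214 262 265
```

>>> move_arm(
  commands=[
    [[-0.0051,0.0488,0.003,0,0,0,0.0854],[-0.0051,0.0488,0.003,0,0,0,0.0854],[-0.0051,0.0488,0.003,0,0,0,0.0854],[-0.0051,0.0488,0.003,0,0,0,0.0854],[-0.0051,0.0488,0.003,0,0,0,0.0854],[-0.0051,0.0488,0.003,0,0,0,0.0854],[0,0,0,0,0,-9.7,0.0854],[0,0,0,0,0,-9.7,0.0854],[0,0,0,0,0,-9.7,0.0854],[0,0,0,0,0,-9.7,0.0854],[0,0,0,0,0,-9.7,0.0854],[0,0,0,0,0,-9.7,0.0854],[0,0,0,0,0,-9.7,0.0854],[0,0,0,0,0,0,0.0854],[0,0,0,0,0,0,0.0854]],
  ],
)

```text
t: 18.3
eef_pos: [0.5272, -0.377, 0.2253]
tool_rot: [-0.001, 0.735, 0.678, -0.0]
contact_force: [-0.1, 0.4, -0.3]
gripper_width: 1.002
grasp_force: 0.0
```

```bash
python3 - <<'E'
from h import *
im,K,E=shot("wrist","w7"); T=pose(); print(T.round(4).tolist(),bot.get_obs()["q"].round(2))
d=im.astype(int)
# back-project onto z=.012 an orthophoto around the bar; table = yellowish bright, bar = not table
xs=np.arange(.60,.45,-.0005);ys=np.arange(-.28,-.47,-.0005)
g=np.stack(np.meshgrid(ys,xs),-1); W=np.stack([g[...,1],g[...,0],np.full(g.shape[:2],.010)],-1)-E[:3,3]
c=W@E[:3,:3]@K.T; uv=(c[...,:2]/c[...,2:]).astype(np.float32)
o=cv2.remap(im,uv[...,0],uv[...,1],cv2.INTER_LINEAR); np.save("o7.npy",o); f=o.astype(int)
r=((f[...,0]>f[...,1]*1.8)&(f[...,0]>60)).astype(np.uint8)
r=cv2.morphologyEx(r,cv2.MORPH_OPEN,np.ones((3,3),np.uint8))
n,l,s,ce=cv2.connectedComponentsWithStats(r)
for i in range(1,n):
    if s[i,4]>200: print("red",s[i],(.60-ce[i][1]*.0005).round(4),(-.28-ce[i][0]*.0005).round(4))
k=(f.max(2)<70).astype(np.uint8)|r; k=cv2.morphologyEx(k,cv2.MORPH_CLOSE,np.ones((15,15),np.uint8))
n,l,s,ce=cv2.connectedComponentsWithStats(k); i=1+np.argmax(s[1:,4])
(cc,sz,a)=cv2.minAreaRect(np.argwhere(l==i)[:,::-1].astype(np.float32)); print("bar",.60-cc[1]*.0005,-.28-cc[0]*.0005,np.array(sz)*.5,a)
cv2.imwrite("pics/o7.png",o[:,:,::-1])
E
```

```text
[[0.0811, 0.9967, -0.001, 0.5274], [0.9967, -0.0811, 0.0008, -0.3771], [0.0007, -0.0011, -1.0, 0.2256], [0.0, 0.0, 0.0, 1.0]] [ 0.95  0.51 -0.6   1.6   0.3   1.14  0.2 ]
red [  58   83   32   93 1941] 0.5355 -0.3169
red [ 283  112   30   93 1743] 0.5208 -0.429
bar 0.5282477645874023 -0.37265015411376956 [123.42617798  46.58691788] 7.561428546905518
```

>>> move_arm(
  commands=[
    [[0,0,0,0,0,2.9,0.075],[0.004,0,0.05,0,0,0,0.07],[0,0,0.05,0,0,0,0.065],[0,0,0.05,0,0,0,0.065],[0,0,0.04,0,0,0,0.065],[0,0,0.02,0,0,0,0.065],[0,0,0.0125,0,0,0,0.065],[0,0,0,0,0,0,0.065],[0,0,0,0,0,0,0.0],[0,0,0,0,0,0,0.0],[0,0,0,0,0,0,0.0],[0,0,0,0,0,0,0.0]],
  ],
  squeeze=25,
)

```text
t: 19.85
eef_pos: [0.5292, -0.374, 0.0057]
tool_rot: [0.001, 0.751, 0.66, 0.0]
contact_force: [-0.6, 0.3, 6.9]
gripper_width: 0.541
grasp_force: 25.9
```

>>> move_arm(
  commands=[
    [[0,0,-0.03,0,0,0,0.0],[0,0,-0.06,0,0,0,0.0],[0,0,-0.06,0,0,0,0.0],[0,0,-0.01,0,0,0,0.0],[0.0471,-0.0076,0,0,0,0,0.0],[0.0471,-0.0076,0,0,0,0,0.0],[0.0471,-0.0076,0,0,0,0,0.0],[0.0471,-0.0076,0,0,0,0,0.0],[0.0471,-0.0076,0,0,0,0,0.0],[0.0471,-0.0076,0,0,0,0,0.0],[0.0471,-0.0076,0,0,0,0,0.0],[0.0471,-0.0076,0,0,0,0,0.0],[0.0471,-0.0076,0,0,0,0,0.0],[0.0471,-0.0076,0,0,0,0,0.0],[0.0471,-0.0076,0,0,0,0,0.0],[0,0,0,0,0,0,0.0]],
  ],
)

```text
t: 21.85
eef_pos: [0.5109, 0.1559, 0.164]
tool_rot: [-0.001, 0.749, 0.663, 0.001]
contact_force: [-0.4, -0.0, -0.7]
gripper_width: 0.538
grasp_force: 25.8
```

>>> move_arm(
  commands=[
    [[0,0,0,0,0,-10.5,0.0],[0,0,0,0,0,-10.5,0.0],[0,0,0,0,0,-10.5,0.0],[0,0,0,0,0,-10.5,0.0],[0,0,0,0,0,-10.5,0.0],[0,0,0,0,0,-10.5,0.0],[0,0,0,0,0,-10.5,0.0],[0,0,0,0,0,-10.2,0.0],[0,0,0,0,0,0,0.0],[0,0,0,0,0,0,0.0]],
  ],
)

```text
t: 23.1
eef_pos: [0.512, 0.1504, 0.1636]
tool_rot: [-0.0, 0.121, 0.993, -0.0]
contact_force: [-0.5, -1.0, 0.1]
gripper_width: 0.537
grasp_force: 25.8
```

```bash
python3 - <<'E'
from h import *
im,K,E=shot("wrist","w8"); T=pose(); print(T.round(4).tolist(),bot.get_obs()["q"].round(2),np.degrees(np.arctan2(T[1,0],T[0,0])))
s,_,_=shot("side","s8"); t,_,_=shot("top","t8")
E
```

```text
[[-0.9707, 0.2402, -0.0002, 0.512], [0.2402, 0.9707, -0.0005, 0.1506], [0.0, -0.0005, -1.0, 0.1637], [0.0, 0.0, 0.0, 1.0]] [ 0.41  0.54 -1.06  1.91  0.55  1.02  0.44] 166.10094498270325
```

```bash
python3 - <<'E'
from h import *
im,K,E=load("wrist","w8"); T=np.load("w8.npz")["T"]; f=im.astype(int)
r=((f[...,0]>f[...,1]*2)&(f[...,0]>70)).astype(np.uint8); r=cv2.morphologyEx(r,cv2.MORPH_OPEN,np.ones((3,3),np.uint8))
n,l,s,c=cv2.connectedComponentsWithStats(r); print([(s[i].tolist(),c[i].round(1).tolist()) for i in range(1,n) if s[i,4]>100])
for x in (.0625,.052):
  for y in (-.024,0,.024): print(x,y,proj(K,E,(T@[x,y,-.0103,1])[:3]).round(1), proj(K,E,(T@[x,y,.0057,1])[:3]).round(1))
E
```

```text
[([223, 143, 116, 27, 2939], [280.0, 155.8]), ([235, 368, 92, 16, 1442], [280.6, 375.4])]
0.0625 -0.024 [216.5 145.5] [223.2 139.4]
0.0625 0 [279.7 145.6] [279.9 139.5]
0.0625 0.024 [343.  145.7] [336.6 139.5]
0.052 -0.024 [218.1 172.5] [224.5 163.8]
0.052 0 [279.7 172.6] [279.9 163.9]
0.052 0.024 [341.4 172.7] [335.3 164. ]
```

>>> move_arm(
  commands=[
    [[-0.0006,0.0007,0.05,0,0,0,0.0],[0,0,0.05,0,0,0,0.0],[0,0,0.03,0,0,0,0.0],[0,0,0.013,0,0,0,0.0],[0,0,0.005,0,0,0,0.0],[0,0,0.002,0,0,0,0.0],[0,0,0,0,0,0,0.0],[0,0,0,0,0,0,0.0]],
  ],
)

```text
t: 24.25
eef_pos: [0.5133, 0.1518, 0.0146]
tool_rot: [0.001, 0.12, 0.993, 0.0]
contact_force: [1.1, 0.6, -0.4]
gripper_width: 0.533
grasp_force: 25.8
```

>>> move_arm(
  commands=[
    [[0,0,0.001,0,0,0,0.0],[0,0,0,0,0,0,0.0],[0,0,0,0,0,0,0.055],[0,0,0,0,0,0,0.062],[0,0,0,0,0,0,0.062],[0,0,-0.01,0,0,0,0.062],[0,0,-0.03,0,0,0,0.062],[0,0,-0.06,0,0,0,0.062],[0,0,-0.06,0,0,0,0.062],[0,0,-0.06,0,0,0,0.07],[0,0,-0.06,0,0,0,0.08],[0,0,-0.03,0,0,0,0.08],[0,0.0,0,0,0,0,0.08],[0,0,0,0,0,0,0.08]],
  ],
)

```text
t: 26.0
eef_pos: [0.5123, 0.1514, 0.3223]
tool_rot: [-0.0, 0.119, 0.993, -0.0]
contact_force: [-0.8, -0.1, -0.7]
gripper_width: 0.941
grasp_force: 0.0
```

```bash
python3 - <<'E'
from h import *
im,K,E=shot("wrist","w9"); T=pose(); print(T.round(4).tolist())
# orthophoto at the liner, world-aligned, 0.55 mm/px
xs=np.arange(.62,.36,-.00052);ys=np.arange(.23,-.18,-.00052)
g=np.stack(np.meshgrid(ys,xs),-1); W=np.stack([g[...,1],g[...,0],np.full(g.shape[:2],.008)],-1)-E[:3,3]
c=W@E[:3,:3]@K.T; uv=(c[...,:2]/c[...,2:]).astype(np.float32)
o=cv2.remap(im,uv[...,0],uv[...,1],cv2.INTER_CUBIC); print(o.shape)
w6=cv2.resize(np.load("w6.npz")["im"][130:250,230:350],(0,0),fx=.7,fy=.7)
o=o[:500,:788]; 
canvas=np.zeros((600,800,3),np.uint8); canvas[:o.shape[0],:o.shape[1]]=o
m=cv2.resize(np.load("w6.npz")["im"][130:250,225:345],(290,290),interpolation=cv2.INTER_CUBIC); canvas[310:600,510:800]=m
cv2.imwrite("pics/w9.png",canvas[:,:,::-1])
E
```

```text
[[-0.9716, 0.2368, -0.0017, 0.5121], [0.2368, 0.9716, -0.0009, 0.1512], [0.0015, -0.0013, -1.0, 0.3218], [0.0, 0.0, 0.0, 1.0]]
(501, 789, 3)
```

View pics/w9.png

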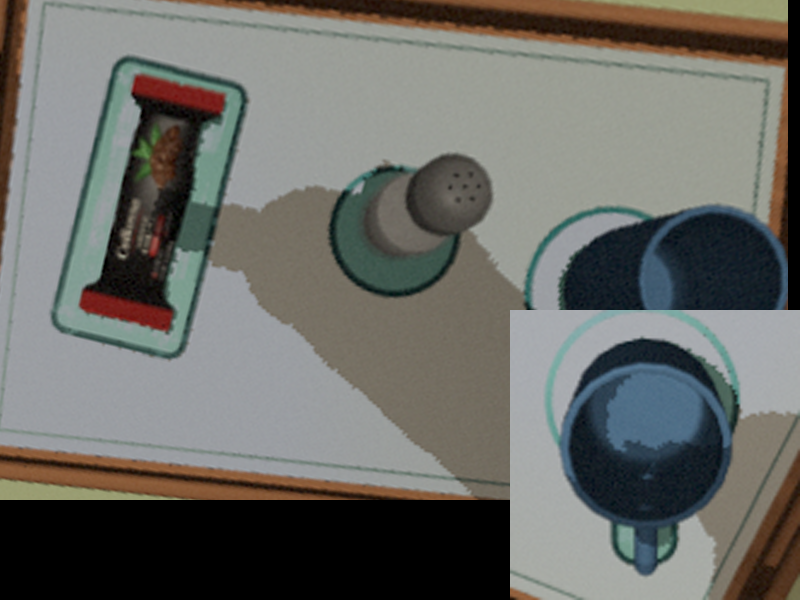

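The bar lies centred in its rectangle; the apparent 3 mm shift is parallax from its height. The mug stands centred with its handle over the tab. I'll check the shaker's centring with profiles, since the cap hides part of the outline.

```bash
python3 - <<'E'
from h import *
for tag in ("w4","w9"):
    im,K,E=load("wrist",tag); print(tag,"cam",E[:3,3].round(3))
    def prof(pts):
        uv=np.array([proj(K,E,p) for p in pts],np.float32)
        return cv2.remap(im,uv[:,:1],uv[:,1:],cv2.INTER_LINEAR)[:,0].tolist()
    xs=np.arange(.538,.464,-.002)
    print("x:",[(round(float(x)*1000),*p) for x,p in zip(xs,prof([(x,.0236,.008) for x in xs]))])
    if tag=="w9":
        ys=np.arange(.060,.016,-.002)
        print("y:",[(round(float(y)*1000),*p) for y,p in zip(ys,prof([(.4975,y,.008) for y in ys]))])
E
```

```text
w4 cam [0.591 0.017 0.404]
x: [(538, 162, 164, 169), (536, 161, 164, 168), (534, 162, 164, 169), (532, 143, 158, 160), (530, 125, 164, 162), (528, 144, 159, 160), (526, 162, 165, 169), (524, 161, 163, 169), (522, 161, 163, 168), (520, 94, 111, 105), (518, 71, 83, 75), (516, 73, 72, 66), (514, 98, 96, 93), (512, 117, 113, 109), (510, 110, 106, 99), (508, 112, 106, 99), (506, 105, 99, 93), (504, 63, 61, 55), (502, 86, 82, 76), (500, 102, 98, 90), (498, 108, 103, 96), (496, 118, 113, 104), (494, 131, 125, 116), (492, 143, 137, 127), (490, 153, 149, 138), (488, 159, 156, 146), (486, 136, 134, 125), (484, 80, 77, 72), (482, 106, 102, 94), (480, 106, 100, 93), (478, 114, 111, 103), (476, 160, 159, 149), (474, 161, 157, 146), (472, 120, 115, 107), (470, 99, 93, 86), (468, 93, 89, 82), (466, 87, 83, 76), (464, 80, 74, 70)]
w9 cam [0.431 0.172 0.464]
x: [(538, 156, 159, 154), (536, 155, 158, 152), (534, 105, 131, 124), (532, 29, 58, 53), (530, 61, 73, 67), (528, 83, 86, 80), (526, 106, 100, 94), (524, 109, 105, 97), (522, 105, 100, 93), (520, 111, 106, 98), (518, 112, 109, 100), (516, 113, 10
[... 240 characters left out ...]
(492, 91, 89, 80), (490, 76, 73, 67), (488, 65, 63, 58), (486, 61, 73, 66), (484, 64, 84, 74), (482, 62, 85, 75), (480, 62, 86, 76), (478, 65, 88, 79), (476, 63, 88, 77), (474, 63, 86, 77), (472, 64, 87, 77), (470, 56, 82, 73), (468, 17, 38, 32), (466, 52, 57, 52), (464, 114, 110, 97)]
y: [(60, 103, 99, 88), (58, 36, 48, 41), (56, 32, 48, 42), (54, 63, 86, 77), (52, 65, 89, 79), (50, 62, 86, 75), (48, 61, 86, 77), (46, 63, 85, 77), (44, 60, 81, 72), (42, 62, 75, 68), (40, 59, 66, 58), (38, 58, 55, 51), (36, 64, 61, 55), (34, 73, 71, 65), (32, 80, 75, 69), (30, 94, 90, 82), (28, 110, 105, 97), (26, 110, 106, 97), (24, 111, 105, 97), (22, 109, 105, 96), (20, 109, 104, 96), (18, 112, 107, 100)]
```

```bash
python3 -c "
from station import bot
print(bot.hand_in())"
```

```text
the job is handed in; nothing more can be done
None
```

The tray is laid and the job handed in at about 26 s of the 66 s limit, in the order asked: shaker within about 2 mm of its outline's centre, mug within about 2 mm with its handle over the drawn handle, bar flat and within about 1 mm; the hand-in gave no verdict.

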